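Brace the hazelnut jar in the sliding clamp and unscrew its lid

ROBOT

A 6-joint arm with a two-finger parallel gripper is mounted at the origin on the work surface. World frame = base frame: x ahead of the robot, y to its left, z up, the work surface at z = 0. Lengths are in m, angles in degrees, forces in N, time in s.
With the tool pointing down it reaches from about 0.425 to 0.95 m from the base axis. Payload 3.5 kg.
Tool frame: the origin (TCP) lies midway between the tips of the shut fingers; the grasp point (between the pads) lies manip.grasp_offset behind it (manip.grasp_offset is the distance from the TCP to the grasp point, in m); z points along the fingers, y is the direction in which the jaws open and shut (so a half turn about z gives the same grasp; the last joint's range is limited). The gripper opens to 85 mm and grips with 20 to 120 N. Pads are 22 mm wide; open, the fingers measure 114 mm over their backs; the gripper's body (76 mm by 85 mm) begins 54 mm behind the grasp point. The pads swing forward as they close: fully open they stand 13 mm farther back than shut.
Start: joints at [-76.948, 16.404, 90.338, -0, 73.258, -8.594], TCP at [0.249, -0.627, 0.209] pointing down, gripper open.
Joint ranges: [-158.93, 158.93], [-51.34, 127.21], [12.03, 142.37], [-87.48, 267.48], [13.55, 161.25], [-162.69, 162.69]. Speed limits (degrees/s): [159.86, 159.86, 180, 180, 180, 180].

INTERFACE

Orientations are given as a 3x3 rotation matrix whose columns are the frame's x, y, z axes.
In Python, from bench import telemetry, optics, manip gives the robot as it stands.
- The arm moves only by the tool jog_arm, never from a script. Its argument "deltas" is a list of rows, each a list of 3 entries, a list of its own where there are three numbers: the turn, a rotation vector about the tool's x, y, z in rad, then the shift along the tool's x, y, z in units of 30 mm (1.0 is 30 mm), then the gripper command: -1 is shut, 1 is fully open, values between are in proportion. A call has exactly 10 rows; each row shifts and turns the pose as measured when the row begins, along the tool's axes as they then stand; what a row does not reach is not made up. A row lasts 1/8 s, in which the tool goes at most 62.5 mm and 10.7 degrees, less where a joint would pass 70% of its speed; a pose out of reach is approached as far as the arm can. A call is refused whole if a number of a shift passes 1 or a number of a turn 0.188, either way. A call with a gripper value outside its range is refused whole. The fingers move at their own pace and stop on an object; the grip force is fixed at half the most. Time passes only in rows, so rows that do not move let the fingers close, or fill a call up. It gives the time, the measured TCP pose, the force and the opening at its end, in the units of the state.
- telemetry.read_state(): the state, without advancing time (a new reading comes with each control period).
- optics.capture(name): name is "side" or "top" or "wrist"; returns (picture, depth): 384x512x3 uint8, red, green, blue; 384x512 float32, m along the optical axis (not along the pixel's ray), 0 where there is no reading.
- optics.get_calibration(name): a dict with "intrinsics" (3x3 intrinsics, pixels), "dist" ([k1, k2, p1, p2, k3] as OpenCV has them; the pictures are not rectified), "position" and "attitude" of the camera in the world; the wrist camera has in their place "mount" (4x4, takes a point from camera to tool coordinates, whose origin is the TCP and whose axes are the flange's). Camera axes: x right, y down, z forward; pixel columns grow to the right and rows downward; lengths in m; the calibration is good to about 2 mm. A picture is of the moment at which its call begins: read the wrist's pose just before it. get_calibration takes no time and is no camera call.
- manip.finish_job(): hands the job in, once; it reports no verdict.
The state is a dict: "clock": time; "joint_pos": joint angles; "qd": joint speeds; "joint_torque": joint torques, N m; "tool_pos": TCP position; "orientation": TCP orientation; "force": force on the tool from outside, world axes, zero at the start; "wrist_torque": the same for the moment, N m; "gripper_width": opening from 0.0 (shut) to 1.0 (fully open).
Only numpy, scipy, OpenCV 4.12 (cv2) and the standard library are available. Lean on these libraries where they do the work, as an engineer would, in place of code of your own. Each camera call takes 0.05 s, during which the arm holds its last target. There are 200 camera calls.

TASK

The sealed square jar of hazelnuts stands loose in the jar clamp on the shop counter: slide the clamp's jaw by its black knob fully home to its end stop, so that the jar is braced, then unscrew the tight lid anticlockwise, only until its thread lets go and no further, and lift it straight up off the jar. Finish while still holding the lid in the gripper, level and still, about a centimetre above the jar's mouth and centred over it, with the jar left standing in the closed clamp and nothing else on the counter disturbed.

Things in the scene. Friction and masses are not known exactly. Their poses are not given: they have to be found in the camera images.
- clamp: Jar clamp fixed to the counter: white board 200 x 300 x 12 mm (x, y, z), a fixed jaw at its -y end and a sliding jaw that runs along y on two 10 mm high rails at x = +-66 mm. Origin: centre of the board's underside. The fixed jaw's rubber face (104 mm wide, 45 mm high above the board) is at y = -120 mm. Closed, the gap is 73.5 mm and the braced jar stands near y = -83 mm.
- jaw (a joint): Sliding jaw, m: 0 fully open, 0.070 closed against the stop collars on its rails. It moves to the clamp's -y as the value grows, pushing the jar along and squaring it against the fixed jaw. A friction brake of about 12 N holds it where it is left; pushing it with the jar takes 15 to 20 N. Its rubber face is as wide and high as the fixed one.
- jaw_knob (a point): Centre of the top of the sliding jaw's black plastic knob: an upright cylinder 28 mm across and 42 mm high on a thin stem, 65 mm behind the jaw's rubber face; its top is 97 mm above the counter. Gripped from above, it is moved along the clamp's y.
- jar: Square glass jar of hazelnuts, loose on the clamp's board between the jaws: body 72 x 72 x 80 mm, shoulder to 87 mm, round neck 46 mm across up to the rim at 104 mm, about 0.55 kg. Origin: centre of its underside, z up. At first it stands off centre, turned up to 0.15 rad in the clamp. Three thread ledges 120 degrees apart on its neck.
- jar_mouth (a point): Centre of the jar's mouth, level with its rim, 104 mm above the jar's underside.
- lid: Round steel twist-off lid, 62 mm across, 17 mm high, 40 g. Origin: centre of its skirt's lower edge, 11 mm below the jar's rim when screwed on; z up. It opens anticlockwise from above without rising; its seal drags with 0.45 N m until it is lifted. After 65 degrees (1.13 rad) its three lugs clear the jar's ledges and it lifts off (before: 1 mm only); at 100 degrees (1.75 rad) they meet the next.
- lid_top (a point): Centre of the lid's top, 17 mm above its lower edge.
- lid_label (a point): Centre of a small blank paper date label (10 x 18 mm) on the lid's top, 16.5 mm from its axis along the lid's +x. Lid tight: it lies on the jar's +x side; seen from above, the angle it has turned about the jar from there is how far the lid is unscrewed.
- scoop: Bystander: steel nut scoop lying beyond the clamp, about 175 x 60 x 34 mm; origin under the back of its blade.
- cup: Bystander: open steel cup, 72 mm across, 85 mm high; origin at the centre of its underside.
- spread_jar: Bystander: round amber jar with its own lid, 62 mm across, 85 mm high; origin at the centre of its underside.
Things that resemble listed ones, but are neither listed nor needed, are in the scene too. Of the things shaped like the lid, the steel one is meant. Leave any blue look-alike of the jar alone.

How it is judged (in metres and radians):
On the way, in this order (a step that is already met when the one before it is completed fails the run):
1. the sliding jaw is home at its end stop with the jar upright between the jaws, the lid still screwed tight (value of joint jaw above 0.067 m and y of jar in the frame of clamp between -0.09 and -0.078 m and angle between jar's own z axis and vertical below 0.06 rad and x of lid_label in the frame of jar above 0.0145 m and z of lid in the frame of jar_mouth below -0.008 m), for 0.2 s.
2. the lid is turned anticlockwise on the braced jar until its thread lets go (x of lid_label in the frame of jar below 0.0085 m and y of lid_label in the frame of jar above 0.008 m and value of joint jaw above 0.064 m), for 0.1 s.
At the end, for the whole second after the job is handed in: Fingers hold the lid (over 3 N), level within 0.15 rad, still, its lower edge 3 to 30 mm above the jar's rim, within 12 mm of its axis, clear of the jar, turned 55 to 119 degrees from tight. The jaw is within 6 mm of its end stop, the jar upright on the board between the jaws (value of joint jaw above 0.064 m and y of jar in the frame of clamp between -0.09 and -0.078 m and x of jar in the frame of clamp between -0.025 and 0.025 m and z of jar in the frame of clamp below 0.016 m and angle between jar's own z axis and vertical below 0.06 rad and z of lid in the frame of jar_mouth between 0.003 and 0.03 m and horizontal distance between lid and jar_mouth below 0.012 m and angle between lid's own z axis and vertical below 0.15 rad and linear speed of lid below 0.02 m/s and contact force between the fingers and lid above 3 N and contact force between lid and jar below 0.1 N and x of lid_label in the frame of jar between -0.008 and 0.0095 m and y of lid_label in the frame of jar above 0.008 m); the arm keeps its last pose, push and grip.
It fails at once if the jar spins in the clamp (more than 0.35 rad out of square) (angle between the x axis of jar and the x axis of clamp, either way round above 0.35 rad).
It fails at once if the jar is lifted off the board or tipped over (z of jar in the frame of clamp above 0.02 m or angle between jar's own z axis and vertical above 0.2 rad).
It fails at once if the lid is forced off before its thread lets go (z of lid in the frame of jar_mouth above -0.006 m and x of lid_label in the frame of jar above 0.0105 m).
It fails at once if the scoop, the cup or the round jar is pushed away (more than 30 mm) (distance of any of scoop, cup, spread_jar from where it was at the start of the episode above 0.03 m).
It also fails if it takes over 48 s, if anything falls off the work surface, if the arm or the gripper's body presses on something with over 40 N, if the wrist force passes 120 N, or if a joint passes its speed limit or range.

## Working session

There is one attempt and no reset: what is moved stays moved. The work goes in short steps, Python scripts to look and compute and a tool call to move; the robot and the scene stay as the last step left them, time stands still between calls to the robot, and variables do not carry over. Pictures are saved under pics/ and viewed, about 8 in all and at most 12, crops included, and the job is handed in when it is done.

Besides the shell and the picture viewer there is one more tool, called after ">>>" in YAML: its name, and indented under it one key for each argument. jog_arm: Moves the arm, as the interface text tells. Its arguments: {"type":"object","properties":{"deltas":{"type":"array","items":{"type":"array"}}},"required":["deltas"]}

```bash
mkdir -p pics
cat > h.py <<'E'
import numpy as np, cv2
from bench import telemetry, optics, manip
def cam(name, st=None):
    c=optics.get_calibration(name); K=np.array(c["intrinsics"]); d=np.array(c["dist"],float)
    if "mount" in c:
        st=st or telemetry.read_state(); M=np.array(c["mount"]); R=np.array(st["orientation"])
        return K,d,R@M[:3,:3],R@M[:3,3]+np.array(st["tool_pos"])
    return K,d,np.array(c["attitude"]),np.array(c["position"])
def shot(name,f=None):
    C=cam(name); im,dep=optics.capture(name)
    if f: cv2.imwrite(f"pics/{f}.png",im[:,:,::-1])
    return im,dep,C
def plane(px,z,C):
    K,d,R,p=C; u=cv2.undistortPoints(np.array(px,float).reshape(-1,1,2),K,d).reshape(-1,2)
    r=np.c_[u,np.ones(len(u))]@R.T; return p+r*((z-p[2])/r[:,2])[:,None]
def pts(dep,C):
    K,d,R,p=C; v,u=np.indices(dep.shape); q=cv2.undistortPoints(np.stack([u,v],-1).reshape(-1,1,2).astype(float),K,d).reshape(-1,2)
    return (p+(np.c_[q,np.ones(len(q))]*dep.reshape(-1,1))@R.T).reshape(*dep.shape,3)
E
python3 - <<'E'
from h import *
a,da,C=shot("top"); b,db,D=shot("side")
cv2.imwrite("pics/a.png",a[:,:,::-1]);cv2.imwrite("pics/b.png",b[:,:,::-1])
np.savez("t.npz",a=a,da=da,b=b,db=db)
print(C[3],C[2]);print(D[3]);print(telemetry.read_state());print(manip.grasp_offset, optics.get_calibration("wrist")["mount"])
E
```

```text
[0.36769346 0.00379591 1.56123504] [[ 1.84044793e-02 -9.87661030e-01  1.55521589e-01]
 [-9.99828161e-01 -1.85256147e-02  6.70575774e-04]
 [ 2.21883148e-03 -1.55507206e-01 -9.87832266e-01]]
[0.34670274 0.63596999 0.78683135]
{'clock': 0.1, 'joint_pos': array([-7.69477624e+01,  1.64499984e+01,  9.04159398e+01,  1.42790918e-03,
        7.32598576e+01, -8.59321346e+00]), 'qd': array([ 0.0665315 ,  0.03057049, -0.23157164, -0.02756361,  0.0403711 ,
       -0.01470674]), 'joint_torque': array([ 6.41889910e-04, -4.07296014e+01, -2.93700671e+01, -1.54176282e-04,
        3.38169237e-03, -1.50229120e-06]), 'tool_pos': array([ 0.2488777 , -0.62673479,  0.20755219]), 'orientation': array([[ 9.29486911e-01,  3.68854793e-01, -4.72592080e-04],
       [ 3.68854928e-01, -9.29484505e-01,  2.14421490e-03],
       [ 3.51636926e-04, -2.16733760e-03, -9.99997589e-01]]), 'force': array([0.05421634, 0.16919149, 0.33581987]), 'wrist_torque': array([ 0.02984847,  0.0225563 , -0.00676979]), 'gripper_width': 0.9993424932976093}
0.0187 [[-1.35854732e-03 -9.62490807e-01 -2.71310891e-01  6.91623311e-02]
 [ 9.99998904e-01 -1.14800111e-03 -9.34740625e-04 -6.54243234e-04]
 [ 5.88214054e-04 -2.71311864e-01  9.62491312e-01 -1.64919546e-01]
 [ 0.00000000e+00  0.00000000e+00  0.00000000e+00  1.00000000e+00]]
```

View pics/a.png

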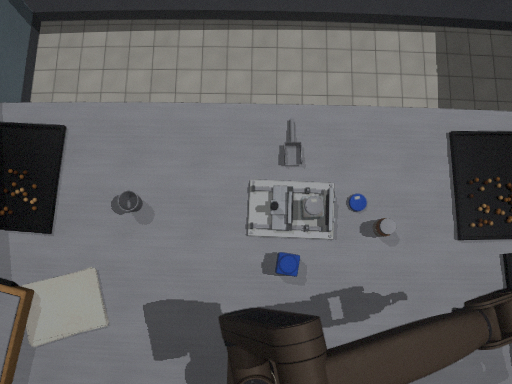

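View pics/b.png

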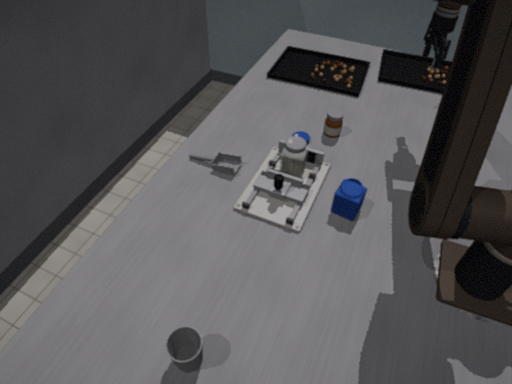

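The top view shows the clamp at about (291,209) with its long axis along the columns. The knob is near (274,206), the steel lid near (315,204) and the fixed jaw at the right (-y). A blue jar stands at (288,264) and a blue lid at (358,203). The side view agrees.

Run:
```python
from h import *
t=np.load("t.npz"); C=cam("top"); D=cam("side")
print("knob",plane([[274,206]],.097,C),"lid",plane([[315,204]],.122,C))
P=pts(t["da"],C); z=P[...,2]
b=cv2.cvtColor(t["a"],cv2.COLOR_RGB2HSV)
# heights in clamp region
sub=(slice(175,245),slice(240,345))
Q=P[sub].reshape(-1,3)
for lo,hi,n in ((.09,.103,"knob?"),(.112,.135,"lid"),):
    m=(Q[:,2]>lo)&(Q[:,2]<hi); print(n,m.sum(),np.median(Q[m],0),Q[m].min(0),Q[m].max(0))
m=(t["a"].min(2)>185); m2=np.zeros_like(m); m2[sub]=m[sub]
c=max(cv2.findContours((m2*255).astype(np.uint8),0,2)[0],key=cv2.contourArea)
r=cv2.minAreaRect(np.vstack([c])); bx=cv2.boxPoints(r); print(r); print(plane(bx,.012,C))
def up(im,r0,r1,c0,c1,k): return cv2.resize(im[r0:r1,c0:c1],None,fx=k,fy=k,interpolation=cv2.INTER_CUBIC)
cv2.imwrite("pics/c.png",up(t["a"],170,250,240,345,7)[:,:,::-1])
```

```text
knob [[ 0.55493929 -0.05331347  0.097     ]] lid [[ 0.56077512 -0.18650681  0.122     ]]
knob? 155 [ 0.55154161 -0.15321688  0.09410766] [ 0.52075292 -0.21740017  0.09004774] [ 0.59188966 -0.03994849  0.10277593]
lid 290 [ 0.55765774 -0.18289418  0.12180329] [ 0.52761523 -0.21392601  0.11245388] [ 0.5877919  -0.15099218  0.12953165]Traceback (most recent call last):
  File "<stdin>", line 12, in <module>
ValueError: max() iterable argument is empty
```

>>> jog_arm:
  deltas:
    - [[0, 0, 0], [0.5, -0.35, -0.4], 1]
    - [[0, 0, 0], [0.95, -0.67, -0.4], 1]
    - [[0, 0, 0], [0.95, -0.67, -0.4], 1]
    - [[0, 0, 0], [0.95, -0.67, -0.4], 1]
    - [[0, 0, 0], [0.95, -0.67, -0.4], 1]
    - [[0, 0, 0], [0.95, -0.67, -0.2], 1]
    - [[0, 0, 0], [0.95, -0.67, -0.2], 1]
    - [[0, 0, 0], [0.95, -0.67, -0.2], 1]
    - [[0, 0, 0], [0.95, -0.67, -0.2], 1]
    - [[0, 0, 0], [0.95, -0.67, -0.2], 1]

```text
clock: 1.35
tool_pos: [0.4383, -0.3312, 0.3067]
orientation: [[0.929, 0.37, 0.004], [0.37, -0.929, 0.004], [0.006, -0.002, -1.0]]
force: [-0.4, -0.3, 0.2]
gripper_width: 0.999
```

>>> jog_arm:
  deltas:
    - [[0, 0, 0], [0.94, -0.66, 0], 1]
    - [[0, 0, 0], [0.94, -0.66, 0], 1]
    - [[0, 0, 0], [0.94, -0.66, 0], 1]
    - [[0, 0, 0], [0.94, -0.66, 0], 1]
    - [[0, 0, 0], [0.94, -0.66, 0], 1]
    - [[0, 0, 0], [0.94, -0.66, 0], 1]
    - [[0, 0, 0.1], [0.9, -0.6, 0], 1]
    - [[0, 0, 0.14], [0.3, -0.2, 0], 1]
    - [[0, 0, 0.14], [0, 0, 0], 1]
    - [[0, 0, 0], [0, 0, 0], 1]

```text
clock: 2.6
tool_pos: [0.5792, -0.1007, 0.3171]
orientation: [[1.0, 0.0, 0.012], [0.0, -1.0, 0.004], [0.012, -0.004, -1.0]]
force: [-0.1, 0.5, 0.8]
gripper_width: 0.997
```

Run:
```python
from h import *
a,d,C=shot("wrist","w1"); np.savez("w1.npz",a=a,d=d,K=C[0],di=C[1],R=C[2],p=C[3])
P=pts(d,C)
from numpy import median
Q=P.reshape(-1,3)
for lo,hi,n in ((.092,.102,"knob?"),(.115,.13,"lid")):
    m=(Q[:,2]>lo)&(Q[:,2]<hi)&(d.ravel()>0); print(n,m.sum(),Q[m].min(0),Q[m].max(0),Q[m].mean(0))
s=telemetry.read_state();print(s["tool_pos"],s["orientation"],s["joint_pos"])
```

```text
knob? 1170 [ 0.33974133 -0.21315347  0.09200231] [ 0.59268127 -0.038814    0.10196914] [ 0.48585985 -0.10088513  0.0963236 ]
lid 2391 [ 0.52628468 -0.21170085  0.11505816] [ 0.58886993 -0.15018256  0.12425905] [ 0.5587402  -0.18070459  0.12112077]
[ 0.57926185 -0.10083186  0.3171154 ] [[ 9.99920776e-01  8.41715914e-04  1.25591998e-02]
 [ 7.93945413e-04 -9.99992434e-01  3.80812738e-03]
 [ 1.25623101e-02 -3.79785437e-03 -9.99913879e-01]] [-19.96736017   1.41740861  95.99359832   0.45525157  81.98738876
  69.924688  ]
```

View pics/w1.png

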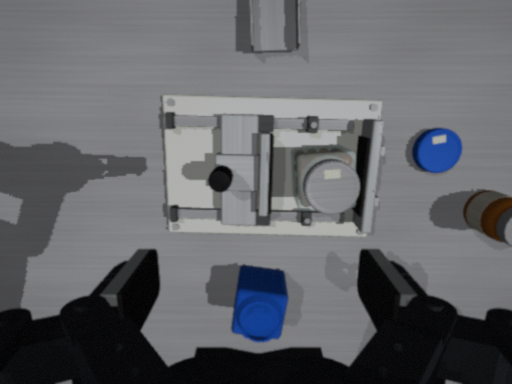

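The board's corners are near (165,97), (381,101), (366,236) and (168,232). The knob top is at (220,179), the lid at (331,186) and its label at (332,173), on the +x side.

Run:
```python
from h import *
w=np.load("w1.npz"); C=(w["K"],w["di"],w["R"],w["p"]); a=w["a"]
B=plane([[165,97],[381,101],[366,236],[168,232]],.012,C); print("board",B, B.mean(0))
print("yaw",np.degrees([np.arctan2(*(B[i]-B[j])[[0,1]])for i,j in((0,1),(3,2))]))
g=a.max(2); m=np.zeros(g.shape,np.uint8); m[155:205,200:245]=(g[155:205,200:245]<40)*255
c=max(cv2.findContours(m,0,2)[0],key=cv2.contourArea); e=cv2.minEnclosingCircle(c); print(e,cv2.boundingRect(c))
print("knob",plane([e[0],[221,179]],.097,C))
print("lid",plane([[331,186]],.122,C),"label",plane([[332,173]],.122,C))
P=pts(w["d"],C); print("knob pts",P[170:190:4,212:230:3].round(3).tolist())
J=P[115:225,222:272]; print(np.nanmedian(J[:,2:36,2],0).round(3)); print(P[182,225:275:2,1:].round(3).tolist())
```

```text
board [[ 0.65749627  0.02747229  0.012     ]
 [ 0.65188327 -0.26456368  0.012     ]
 [ 0.45645973 -0.26075486  0.012     ]
 [ 0.46261584  0.03746245  0.012     ]] [ 0.55711378 -0.11509595  0.012     ]
yaw [1.101103   1.18259092]
((220.5892791748047, 178.32142639160156), 12.5480318069458) (209, 166, 23, 25)
knob [[ 0.56344051 -0.05439648  0.097     ]
 [ 0.56262084 -0.05485742  0.097     ]]
lid [[ 0.56007872 -0.17979283  0.122     ]] label [[ 0.57475436 -0.18006543  0.122     ]]
knob pts [[[0.558, -0.032, 0.013], [0.572, -0.047, 0.091], [0.573, -0.051, 0.095], [0.573, -0.055, 0.093], [0.572, -0.058, 0.089], [0.57, -0.06, 0.08]], [[0.569, -0.044, 0.096], [0.569, -0.048, 0.098], [0.569, -0.052, 0.097], [0.569, -0.055, 0.097], [0.569, -0.059, 0.097], [0.568, -0.062, 0.094]], [[0.564, -0.044, 0.096], [0.564, -0.048, 0.099], [0.564, -0.051, 0.097], [0.564, -0.055, 0.098], [0.564, -0.058, 0.096], [0.564, -0.062, 0.098]], [[0.559, -0.044, 0.098], [0.559, -0.048, 0.097], [0.559, -0.051, 0.098], [0.559, -0.055, 0.099], [0.559, -0.058, 0.096], [0.559, -0.062, 0.097]], [[0.554, -0.044, 0.096], [0.554, -0.048, 0.098], [0.554, -0.051, 0.098], [0.554, -0.055, 0.098], [0.554, -0.058, 0.097], [0.554, -0.062, 0.096]]]
[0.037 0.037 0.037 0.037 0.037 0.037 0.037 0.037 0.037 0.037 0.037 0.037
 0.037 0.037 0.037 0.037 0.037 0.037 0.037 0.037 0.037 0.037 0.037 0.037
 0.037 0.037 0.037 0.037 0.037 0.037 0.037 0.037 0.036 0.036]
[[-0.06, 0.098], [-0.062, 0.097], [-0.064, 0.096], [-0.066, 0.086], [-0.065, 0.044], [-0.067, 0.044], [-0.07, 0.043], [-0.073, 0.044], [-0.075, 0.042], [-0.078, 0.045], [-0.081, 0.044], [-0.084, 0.045], [-0.086, 0.045], [-0.089, 0.043], [-0.092, 0.044], [-0.094, 0.043], [-0.097, 0.044], [-0.1, 0.04], [-0.102, 0.058], [-0.105, 0.058], [-0.108, 0.057], [-0.11, 0.057], [-0.113, 0.055], [-0.115, 0.056], [-0.12, 0.011]]
```

>>> jog_arm:
  deltas:
    - [[-0.004, -0.0125, 0], [-0.2, -0.5, 0.5], 1]
    - [[0, 0, 0], [-0.2, -0.6, 0.7], 1]
    - [[0, 0, 0], [-0.2, -0.5, 0.8], 1]
    - [[0, 0, 0], [0, 0, 0.9], 1]
    - [[0, 0, 0], [0, 0, 0.9], 1]
    - [[0, 0, 0], [0, 0, 0.9], 1]
    - [[0, 0, 0], [0, 0, 0.9], 1]
    - [[0, 0, 0], [0, 0, 0.8], 1]
    - [[0, 0, 0], [0, 0, 0.1], 1]
    - [[0, 0, 0], [0, 0, 0], 1]

```text
clock: 3.9
tool_pos: [0.551, -0.0423, 0.1091]
orientation: [[1.0, 0.014, -0.012], [0.014, -1.0, 0.004], [-0.012, -0.004, -1.0]]
force: [-0.1, -0.3, 0.7]
gripper_width: 0.999
```

>>> jog_arm:
  deltas:
    - [[-0.004, 0.012, 0.03], [0.35, 0.35, 0], 1]
    - [[0, 0, 0], [0, 0, 0.3], 1]
    - [[0, 0, 0], [0, 0, 0.5], 1]
    - [[0, 0, 0], [0, 0, 0.5], 1]
    - [[0, 0, 0], [0, 0, 0.1], 1]
    - [[0, 0, 0], [0, 0, 0], -1]
    - [[0, 0, 0], [0, 0, 0], -1]
    - [[0, 0, 0], [0, 0, 0], -1]
    - [[0, 0, 0], [0, 0, 0], -1]
    - [[0, 0, 0], [0, 0, 0], -1]

```text
clock: 5.15
tool_pos: [0.5642, -0.0533, 0.0671]
orientation: [[1.0, -0.018, 0.005], [-0.018, -1.0, -0.001], [0.005, 0.0, -1.0]]
force: [0.4, 0.0, -2.1]
gripper_width: 0.286
```

>>> jog_arm:
  deltas:
    - [[0, 0, 0], [0, 0.2, 0], -1]
    - [[0, 0, 0], [0, 0.2, 0], -1]
    - [[0, 0, 0], [0, 0.2, 0], -1]
    - [[0, 0, 0], [0, 0.2, 0], -1]
    - [[0, 0, 0], [0, 0.2, 0], -1]
    - [[0, 0, 0], [0, 0.2, 0], -1]
    - [[0, 0, 0], [0, 0, 0], -1]
    - [[0, 0, 0], [0, 0, 0], -1]
    - [[0, 0, 0], [0, 0, 0], -1]
    - [[0, 0, 0], [0, 0, 0], -1]

```text
clock: 6.4
tool_pos: [0.5638, -0.0692, 0.0671]
orientation: [[1.0, -0.019, 0.005], [-0.019, -0.999, 0.036], [0.005, -0.036, -0.999]]
force: [-0.7, 4.1, -0.1]
gripper_width: 0.292
```

>>> jog_arm:
  deltas:
    - [[-0.01, 0, 0], [0, 0.3, 0], -1]
    - [[-0.01, 0, 0], [0, 0.3, 0], -1]
    - [[-0.01, 0, 0], [0, 0.3, 0], -1]
    - [[-0.01, 0, 0], [0, 0.3, 0], -1]
    - [[0, 0, 0], [0, 0.3, 0], -1]
    - [[0, 0, 0], [0, 0.3, 0], -1]
    - [[0, 0, 0], [0, 0.2, 0], -1]
    - [[0, 0, 0], [0, 0, 0], -1]
    - [[0, 0, 0], [0, 0, 0], -1]
    - [[0, 0, 0], [0, 0, 0], -1]

```text
clock: 7.65
tool_pos: [0.5627, -0.0959, 0.0667]
orientation: [[0.999, -0.036, 0.002], [-0.036, -0.997, 0.068], [-0.0, -0.068, -0.998]]
force: [-0.4, 3.4, -0.1]
gripper_width: 0.286
```

>>> jog_arm:
  deltas:
    - [[-0.02, 0, 0], [0, 0.3, 0], -1]
    - [[-0.02, 0, 0], [0, 0.3, 0], -1]
    - [[-0.02, 0, 0], [0, 0.3, 0], -1]
    - [[-0.02, 0, 0], [0, 0.3, 0], -1]
    - [[-0.02, 0, 0], [0, 0.3, 0], -1]
    - [[-0.02, 0, 0], [0, 0.3, 0], -1]
    - [[-0.02, 0, 0], [0, 0.3, 0], -1]
    - [[-0.02, 0, 0], [0, 0.3, 0], -1]
    - [[-0.02, 0, 0], [0, 0.3, 0], -1]
    - [[-0.02, 0, 0], [0, 0.3, 0], -1]

```text
clock: 8.9
tool_pos: [0.5623, -0.0968, 0.0665]
orientation: [[0.998, -0.068, -0.008], [-0.067, -0.996, 0.055], [-0.012, -0.054, -0.998]]
force: [3.5, 26.0, 5.4]
gripper_width: 0.289
```

Run:
```python
from h import *
s=telemetry.read_state();print(s["force"],s["wrist_torque"])
a,d,C=shot("top"); b,e,D=shot("side")
up=lambda i,r0,r1,c0,c1,k: cv2.resize(i[r0:r1,c0:c1],None,fx=k,fy=k,interpolation=cv2.INTER_CUBIC)
cv2.imwrite("pics/d.png",np.hstack([up(a,165,265,235,345,4),up(b,120,240,220,330,4)[:400]])[:,:,::-1])
```

```text
[ 3.51122424 26.04052599  5.43616946] [ 4.22631083 -0.51906501  0.42746183]
```

View pics/d.png

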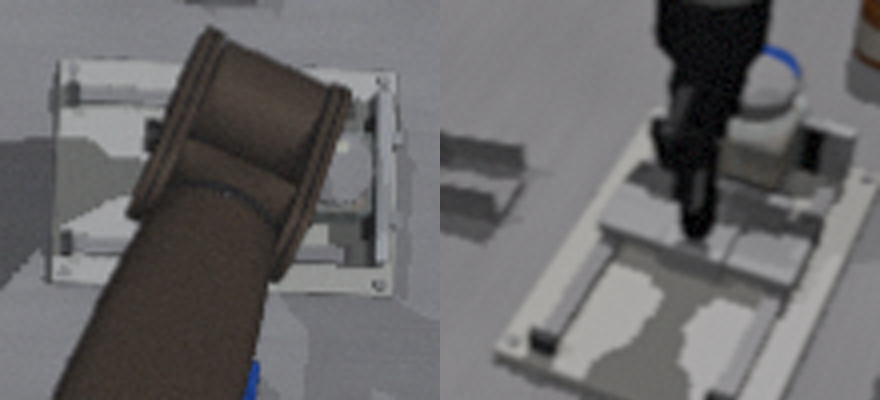

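>>> jog_arm:
  deltas:
    - [[0, 0, 0], [0, 0, 0], 1]
    - [[0, 0, 0], [0, 0, 0], 1]
    - [[0, 0, 0], [0, 0, 0], 1]
    - [[0, 0, 0], [0, 0, 0], 1]
    - [[-0.02, 0.005, 0], [0, 0, -0.7], 1]
    - [[-0.02, 0, -0.02], [0, 0, -1], 1]
    - [[-0.02, 0, -0.02], [0, 0, -1], 1]
    - [[0, 0, 0], [0, 0.5, -1], 1]
    - [[0, 0, 0], [0.4, 0.6, -1], 1]
    - [[0, 0, 0], [0.4, 0.6, -1], 1]

```text
clock: 10.25
tool_pos: [0.5852, -0.1531, 0.249]
orientation: [[1.0, -0.029, -0.003], [-0.029, -0.999, -0.013], [-0.003, 0.013, -1.0]]
force: [-0.2, -0.8, -0.4]
gripper_width: 1.001
```

Run:
```python
from h import *
s=telemetry.read_state();print(s["tool_pos"],s["orientation"],s["qd"])
a,d,C=shot("wrist","w2"); np.savez("w2.npz",a=a,d=d,K=C[0],di=C[1],R=C[2],p=C[3])
Q=pts(d,C).reshape(-1,3)
for lo,hi,n in ((.092,.102,"knob?"),(.115,.13,"lid")):
    m=(Q[:,2]>lo)&(Q[:,2]<hi)&(d.ravel()>0)&(Q[:,0]>.5)&(Q[:,0]<.62)&(Q[:,1]<-.05)&(Q[:,1]>-.26); print(n,m.sum(),Q[m].min(0),Q[m].max(0),Q[m].mean(0))
```

```text
[ 0.58519098 -0.15313893  0.24902394] [[ 0.99956288 -0.02940072 -0.00310505]
 [-0.02943915 -0.99948    -0.01315526]
 [-0.00271666  0.01324092 -0.99990864]] [ -9.47709534   4.60851262 -33.01212429  -0.29334233  27.05086028
  -9.5640838 ]
knob? 962 [ 0.52524755 -0.22940879  0.09201495] [ 0.58667086 -0.08309515  0.09973807] [ 0.56589033 -0.13578263  0.09523839]
lid 3377 [ 0.52259061 -0.22873456  0.1150695 ] [ 0.58499885 -0.16660892  0.12398752] [ 0.55519829 -0.19716666  0.1210413 ]
```

View pics/w2.png

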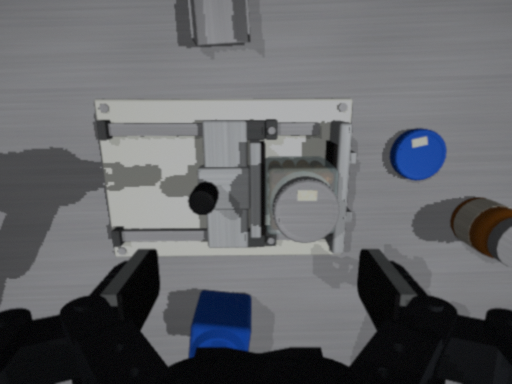

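The jaw stands against its stop collars (271,129). The jar is squared between the jaws, with the lid at (306,209) and the label at (307,195), still on +x, so the lid is still tight.

>>> jog_arm:
  deltas:
    - [[0, 0, 0], [0, 0, 0], 1]
    - [[0.013, 0.003, 0], [-0.3, 0.5, 0.5], 1]
    - [[0, 0, 0], [-0.4, 0.5, 0.7], 1]
    - [[0, 0, 0], [-0.3, 0.5, 0.8], 1]
    - [[0, 0, 0], [0, 0, 0.8], 1]
    - [[0, 0, 0], [0, 0, 0.8], 1]
    - [[0, 0, 0], [0, 0, 0.6], 1]
    - [[0, 0, 0], [0, 0, 0.1], 1]
    - [[0, 0, 0], [0, 0, 0], 1]
    - [[0, 0, 0], [0, 0, 0], 1]

```text
clock: 11.55
tool_pos: [0.5549, -0.1993, 0.1241]
orientation: [[0.999, -0.03, 0.01], [-0.03, -1.0, -0.007], [0.011, 0.007, -1.0]]
force: [-0.6, -0.7, 0.0]
gripper_width: 1.003
```

Run:
```python
from h import *
s=telemetry.read_state();print(s["tool_pos"],s["orientation"],s["joint_pos"])
a,d,C=shot("wrist","w3"); Q=pts(d,C).reshape(-1,3)
m=(Q[:,2]>.115)&(Q[:,2]<.13)&(d.ravel()>0)&(Q[:,0]>.515)&(Q[:,0]<.60)&(Q[:,1]<-.15)&(Q[:,1]>-.25); print(m.sum(),Q[m].min(0),Q[m].max(0),Q[m].mean(0))
```

```text
[ 0.55491383 -0.19933869  0.1240671 ] [[ 0.99949412 -0.03006287  0.01037881]
 [-0.02998668 -0.99952276 -0.00741991]
 [ 0.01059692  0.00710493 -0.99991861]] [-2.95770492e+01  1.01490670e+01  1.07109728e+02 -8.63023961e-02
  6.20141976e+01  6.21835864e+01]
9647 [ 0.52263112 -0.22911611  0.11500088] [ 0.58534942 -0.16649544  0.12384279] [ 0.55566086 -0.1977123   0.12111971]
```

View pics/w3.png

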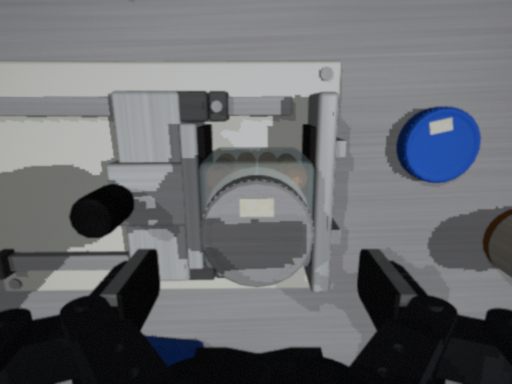

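The clamp is closed: the black collar sits against the jaw at (205,105). The lid at (257,232) lies centred between the fingers with its label at (256,208). I'll descend and grip.

>>> jog_arm:
  deltas:
    - [[0.007, -0.01, 0], [0, -0.03, 0.2], 1]
    - [[0, 0, 0], [0, 0, 0.4], 1]
    - [[0, 0, 0], [0, 0, 0.35], 1]
    - [[0, 0, 0], [0, 0, 0], 1]
    - [[0, 0, 0], [0, 0, 0], -1]
    - [[0, 0, 0], [0, 0, 0], -1]
    - [[0, 0, 0], [0, 0, 0], -1]
    - [[0, 0, 0], [0, 0, 0], -1]
    - [[0, 0, 0], [0, 0, 0], -1]
    - [[0, 0, 0], [0, 0, 0], -1]

```text
clock: 12.85
tool_pos: [0.5587, -0.1997, 0.1002]
orientation: [[1.0, -0.03, 0.008], [-0.03, -1.0, -0.003], [0.009, 0.003, -1.0]]
force: [-0.6, 0.8, -0.6]
gripper_width: 0.002
```

Run:
```python
from h import *
s=telemetry.read_state();print(s["tool_pos"],s["force"],s["gripper_width"])
a,d,C=shot("wrist"); b,e,D=shot("side")
up=lambda i,r0,r1,c0,c1,k: cv2.resize(i[r0:r1,c0:c1],None,fx=k,fy=k,interpolation=cv2.INTER_CUBIC)
cv2.imwrite("pics/e.png",np.hstack([cv2.resize(a,(400,300)),up(b,120,195,250,350,4)])[:,:,::-1])
```

```text
[ 0.55872391 -0.19971359  0.10015321] [-0.55396667  0.84637524 -0.61761466] 0.002190710758034294
```

View pics/e.png

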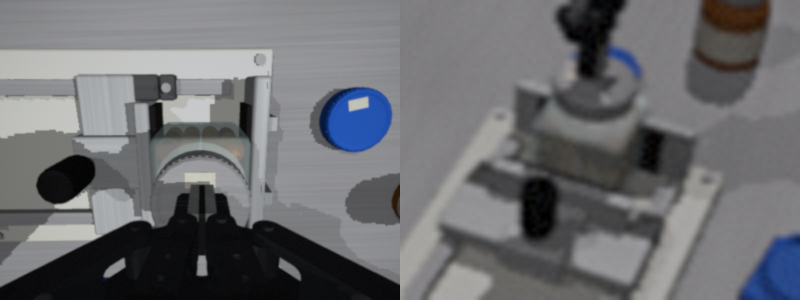

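The fingers are shut on top of the lid, in front of the label, so they are higher than the TCP reading implies. I'll measure the tips' height from the wrist depth.

Run:
```python
from h import *
a,d,C=shot("wrist"); P=pts(d,C)
st=telemetry.read_state(); R=np.array(st["orientation"])
T=(P-np.array(st["tool_pos"]))@R
# image e scaled 400/512
for v in range(240,330,8):
    print(v,[(u,*(P[v,u]*1000).round().astype(int),int(T[v,u,2]*1000)) for u in (228,240,252,262,275)])
```

```text
240 [(228, np.int64(566), np.int64(-185), np.int64(121), -21), (240, np.int64(566), np.int64(-191), np.int64(122), -21), (252, np.int64(570), np.int64(-196), np.int64(131), -30), (262, np.int64(570), np.int64(-201), np.int64(131), -31), (275, np.int64(566), np.int64(-207), np.int64(122), -22)]
248 [(228, np.int64(562), np.int64(-185), np.int64(121), -20), (240, np.int64(566), np.int64(-191), np.int64(131), -31), (252, np.int64(569), np.int64(-196), np.int64(139), -38), (262, np.int64(569), np.int64(-201), np.int64(139), -39), (275, np.int64(565), np.int64(-206), np.int64(130), -30)]
256 [(228, np.int64(566), np.int64(-186), np.int64(138), -38), (240, np.int64(566), np.int64(-191), np.int64(139), -38), (252, np.int64(569), np.int64(-197), np.int64(147), -46), (262, np.int64(569), np.int64(-201), np.int64(147), -46), (275, np.int64(569), np.int64(-206), np.int64(146), -45)]
264 [(228, np.int64(566), np.int64(-187), np.int64(146), -45), (240, np.int64(566), np.int64(-192), np.int64(146), -45), (252, np.int64(569), np.int64(-197), np.int64(153), -53), (262, np.int64(569), np.int64(-200),
[... 1736 characters left out ...]
62, np.int64(553), np.int64(-200), np.int64(160), -59), (275, np.int64(575), np.int64(-203), np.int64(191), -91)]
320 [(228, np.int64(575), np.int64(-192), np.int64(194), -93), (240, np.int64(575), np.int64(-195), np.int64(195), -94), (252, np.int64(557), np.int64(-197), np.int64(169), -69), (262, np.int64(550), np.int64(-200), np.int64(160), -60), (275, np.int64(573), np.int64(-203), np.int64(191), -91)]
328 [(228, np.int64(575), np.int64(-192), np.int64(197), -96), (240, np.int64(574), np.int64(-195), np.int64(196), -96), (252, np.int64(554), np.int64(-196), np.int64(169), -69), (262, np.int64(427), np.int64(-198), np.int64(0), 98), (275, np.int64(570), np.int64(-203), np.int64(191), -91)]
```

>>> jog_arm:
  deltas:
    - [[0, 0, 0], [-0.1, -0.05, -0.4], -1]
    - [[0.003, -0.008, 0], [0, 0, -0.5], -1]
    - [[0, 0, 0], [0, 0, 0], 1]
    - [[0, 0, 0], [0, 0, 0], 1]
    - [[0, 0, 0], [0, 0, 0], 1]
    - [[0, 0, 0], [0, 0, 0], 1]
    - [[0, 0, 0], [0, 0, 0], 1]
    - [[0, 0, 0], [0, 0, 0], 1]
    - [[0, 0, 0], [0, 0, 0], 1]
    - [[0, 0, 0], [0, 0, 0], 1]

```text
clock: 14.25
tool_pos: [0.5539, -0.1972, 0.1268]
orientation: [[1.0, -0.03, -0.003], [-0.03, -1.0, 0.002], [-0.003, -0.002, -1.0]]
force: [-0.2, -0.1, -0.2]
gripper_width: 1.0
```

Run:
```python
from h import *
a,d,C=shot("wrist"); P=pts(d,C)
st=telemetry.read_state(); R=np.array(st["orientation"]);print(st["gripper_width"],st["tool_pos"])
T=(P-np.array(st["tool_pos"]))@R
dark=(a.max(2)<60)&(d>0)&(d<.2)
for s,lab in ((slice(100,200),"L"),(slice(340,440),"R")):
    t=T[:,s][dark[:,s]]*1000; o=t[np.argsort(-t[:,2])][:400:40]; print(lab,o.round(1).tolist())
Q=P.reshape(-1,3)
m=(Q[:,2]>.118)&(Q[:,2]<.126)&(d.ravel()>0)&(Q[:,0]>.515)&(Q[:,0]<.60)&(Q[:,1]<-.15)&(Q[:,1]>-.25); print(m.sum(),Q[m].min(0),Q[m].max(0))
```

```text
1.0015692077359928 [ 0.55383894 -0.1971629   0.12677947]
L [[-8.0, -44.1, -35.5], [8.7, -43.8, -37.7], [9.2, -43.8, -38.9], [10.7, -48.6, -40.0], [7.1, -43.8, -40.8], [5.8, -43.6, -41.8], [3.0, -43.6, -42.4], [-6.7, -43.8, -43.1], [-1.2, -43.9, -43.8], [-1.3, -43.8, -44.4]]
R [[-2.0, 42.1, -35.1], [6.1, 41.7, -37.3], [-6.3, 41.9, -38.6], [-8.4, 41.7, -39.8], [-6.4, 41.7, -40.6], [-10.7, 41.8, -41.4], [11.1, 41.5, -42.1], [4.9, 42.2, -42.8], [9.7, 41.6, -43.6], [-10.3, 41.8, -44.1]]
9278 [ 0.52240779 -0.22874369  0.1180063 ] [ 0.58508248 -0.16653844  0.12383141]
```

>>> jog_arm:
  deltas:
    - [[0, 0, 0], [0, 0, 0.2], 1]
    - [[0, 0, 0], [0, 0, 0.4], 1]
    - [[0, 0, 0], [0, 0, 0.4], 1]
    - [[0, 0, 0], [0, 0, 0.4], 1]
    - [[0, 0, 0], [0, 0, 0.3], 1]
    - [[0, 0, 0], [0, 0, 0.1], 1]
    - [[0, 0, 0], [0, 0, 0], 1]
    - [[0, 0, 0], [0, 0, 0], 1]
    - [[0, 0, 0], [0, 0, 0], 1]
    - [[0, 0, 0], [0, 0, 0], 1]

```text
clock: 15.55
tool_pos: [0.5536, -0.1971, 0.0687]
orientation: [[1.0, -0.031, -0.003], [-0.03, -1.0, 0.002], [-0.003, -0.002, -1.0]]
force: [-0.1, -1.3, -0.0]
gripper_width: 1.0
```

>>> jog_arm:
  deltas:
    - [[0, 0, 0], [0, 0, -0.1], 1]
    - [[0, 0, 0], [0, 0, -0.05], 1]
    - [[0, 0, 0], [0, 0, 0], 1]
    - [[0, 0, 0], [0, 0, 0], -1]
    - [[0, 0, 0], [0, 0, 0], -1]
    - [[0, 0, 0], [0, 0, 0], -1]
    - [[0, 0, 0], [0, 0, 0], -1]
    - [[0, 0, 0], [0, 0, 0], -1]
    - [[0, 0, 0], [0, 0, 0], -1]
    - [[0, 0, 0], [0, 0, 0], -1]

```text
clock: 16.8
tool_pos: [0.5544, -0.1977, 0.0748]
orientation: [[1.0, -0.03, -0.001], [-0.03, -1.0, 0.001], [-0.001, -0.001, -1.0]]
force: [-0.3, 0.2, 0.0]
gripper_width: 0.704
```

Run:
```python
from h import *
a,d,C=shot("wrist"); b,e,D=shot("side"); P=pts(d,C)
st=telemetry.read_state(); R=np.array(st["orientation"]);print(st["gripper_width"],st["tool_pos"],st["force"],st["wrist_torque"])
T=(P-np.array(st["tool_pos"]))@R
dark=(a.max(2)<60)&(d>0)&(d<.2)
for s,lab in ((slice(100,256),"L"),(slice(256,440),"R")):
    t=T[:,s][dark[:,s]]*1000; o=t[np.argsort(-t[:,2])][:400:80]; print(lab,o.round(1).tolist())
up=lambda i,r0,r1,c0,c1,k: cv2.resize(i[r0:r1,c0:c1],None,fx=k,fy=k,interpolation=cv2.INTER_CUBIC)
cv2.imwrite("pics/f.png",np.hstack([cv2.resize(a,(400,300)),up(b,120,195,250,350,4)])[:,:,::-1])
```

```text
0.7049901227749883 [ 0.5543422  -0.19770397  0.07480472] [0.20985016 0.75297117 1.22333765] [-0.11283563 -0.00288309  0.03210655]
L [[76.0, -36.2, 44.3], [51.9, -36.1, 37.1], [49.7, -36.1, 29.5], [50.3, -36.3, 24.2], [53.3, -36.0, 20.4]]
R [[53.5, 40.8, 37.9], [63.5, 41.1, 30.8], [53.3, 37.3, 25.8], [35.4, 37.4, 21.4], [33.6, 38.7, 18.8]]
```

View pics/f.png

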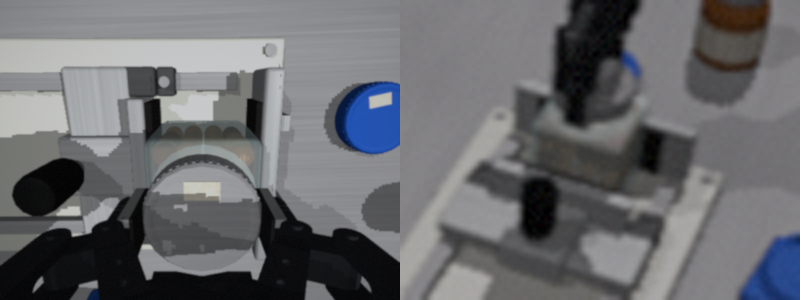

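The lid is gripped by both fingers, with the label visible at (202,190) on the left half and nothing shifted. Now turn it anticlockwise.

>>> jog_arm:
  deltas:
    - [[0, 0, -0.06], [0, 0, 0], -1]
    - [[0, 0, -0.12], [0, 0, 0], -1]
    - [[0, 0, -0.12], [0, 0, 0], -1]
    - [[0, 0, -0.12], [0, 0, 0], -1]
    - [[0, 0, -0.12], [0, 0, 0], -1]
    - [[0, 0, -0.12], [0, 0, 0], -1]
    - [[0, 0, -0.12], [0, 0, 0], -1]
    - [[0, 0, -0.06], [0, 0, 0], -1]
    - [[0, 0, 0], [0, 0, 0], -1]
    - [[0, 0, 0], [0, 0, 0], -1]

```text
clock: 18.15
tool_pos: [0.5547, -0.1983, 0.0748]
orientation: [[0.686, 0.727, 0.002], [0.727, -0.686, 0.005], [0.005, -0.002, -1.0]]
force: [-0.3, -0.4, 0.3]
gripper_width: 0.701
```

```bash
cat > lab.py <<'E'
from h import *
st=telemetry.read_state(); R=np.array(st["orientation"])
a,d,C=shot("wrist","lab%d"%(st["clock"]*100)); P=pts(d,C)
print("yaw",np.degrees(np.arctan2(R[1,0],R[0,0])),st["tool_pos"],st["force"],st["wrist_torque"],st["gripper_width"],R[:,2],st["joint_pos"][5])
h=cv2.cvtColor(a,cv2.COLOR_RGB2HSV).astype(int)
c0=np.array(st["tool_pos"])[:2]
near=(np.hypot(P[...,0]-c0[0],P[...,1]-c0[1])<.027)&(P[...,2]>.10)&(P[...,2]<.16)
m=near&(a[...,0].astype(int)-a[...,2]>15)&(a.min(2)>90)
print("label n",m.sum()); 
if m.sum():
    q=np.median(P[m],0); print("label",q,"deg about TCP",np.degrees(np.arctan2(q[1]-c0[1],q[0]-c0[0]))+1.1, "r",np.hypot(*(q[:2]-c0)))
z=P[...,2][near]; print("lid top z",np.median(z))
E
python3 lab.py
```

```text
yaw 46.65327047634453 [ 0.55470123 -0.19828876  0.07484254] [-0.25701646 -0.36205086  0.33370238] [-0.07526206  0.10729497 -0.323791  ] 0.7010387994747995 [ 0.00198496  0.00471076 -0.99998693] 13.493533909836925
label n 13
label [ 0.56431867 -0.18619911  0.12124775] deg about TCP 52.597404302805046 r 0.015448462151139163
lid top z 0.12113033201587914
```

>>> jog_arm:
  deltas:
    - [[0, 0, -0.06], [0, 0, 0], -1]
    - [[0, 0, -0.1], [0, 0, 0], -1]
    - [[0, 0, -0.1], [0, 0, 0], -1]
    - [[0, 0, -0.1], [0, 0, 0], -1]
    - [[0, 0, -0.1], [0, 0, 0], -1]
    - [[0, 0, -0.06], [0, 0, 0], -1]
    - [[0, 0, 0], [0, 0, 0], -1]
    - [[0, 0, 0], [0, 0, 0], -1]
    - [[0, 0, 0], [0, 0, 0], -1]
    - [[0, 0, 0], [0, 0, 0], -1]

```text
clock: 19.45
tool_pos: [0.5543, -0.1981, 0.0748]
orientation: [[0.231, 0.973, 0.001], [0.973, -0.231, 0.006], [0.006, -0.0, -1.0]]
force: [0.2, -0.2, 1.2]
gripper_width: 0.703
```

```bash
sed -i 's/>15)&(a.min(2)>90)/>8)\&(a.min(2)>70)/' lab.py; python3 lab.py
```

```text
yaw 76.65743716674457 [ 0.55433242 -0.19814212  0.07484387] [ 0.17886426 -0.16493265  1.21443255] [-0.10921251  0.09706488 -0.31391736] 0.702881944430745 [ 0.00132167  0.00631512 -0.99997919] -16.582592326015416
label n 764
label [ 0.55781765 -0.18145025  0.12145546] deg about TCP 79.30618430625846 r 0.017051839977579773
lid top z 0.1211258789973941
```

>>> jog_arm:
  deltas:
    - [[0, 0, 0], [0, 0, -0.1], -1]
    - [[0, 0, 0], [0, 0, -0.15], -1]
    - [[0, 0, 0], [0, 0, -0.15], -1]
    - [[0, 0, 0], [0, 0, -0.15], -1]
    - [[0, 0, 0], [0, 0, -0.1], -1]
    - [[0, 0, 0], [0, 0, -0.05], -1]
    - [[0, 0, 0], [0, 0, 0], -1]
    - [[0, 0, 0], [0, 0, 0], -1]
    - [[0, 0, 0], [0, 0, 0], -1]
    - [[0, 0, 0], [0, 0, 0], -1]

```text
clock: 20.75
tool_pos: [0.5537, -0.1977, 0.0965]
orientation: [[0.228, 0.974, -0.0], [0.974, -0.228, 0.007], [0.006, -0.002, -1.0]]
force: [-0.4, 1.0, 0.2]
gripper_width: 0.7
```

```bash
python3 lab.py
python3 - <<'E'
from h import *
a,d,C=shot("wrist"); b,e,D=shot("side"); t,_,_=shot("top")
up=lambda i,r0,r1,c0,c1,k: cv2.resize(i[r0:r1,c0:c1],None,fx=k,fy=k,interpolation=cv2.INTER_CUBIC)
cv2.imwrite("pics/g.png",np.hstack([cv2.resize(a,(400,300)),up(b,120,195,250,350,4)])[:,:,::-1])
E
```

```text
yaw 76.83912158036527 [ 0.5537131  -0.19773389  0.09651688] [-0.37355846  0.98240958  0.1519925 ] [-0.03411049 -0.003564    0.02685193] 0.6998331933073758 [-2.62614080e-04  6.68227632e-03 -9.99977639e-01] -16.71278082759213
label n 770
label [ 0.55706166 -0.18088241  0.14318605] deg about TCP 79.86112241694117 r 0.01718095322694074
lid top z 0.14277944223231503
```

View pics/g.png

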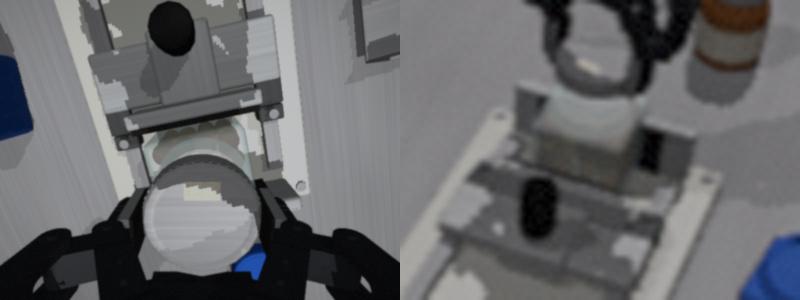

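The lid is off and level: its top is at z = 0.143 m, about 10 mm of clearance. The jar still stands in the closed clamp with both collars touching.

```bash
python3 -c "
from bench import manip,telemetry
print(telemetry.read_state()['qd'].round(2)); print(manip.finish_job())"
```

```text
[ 0.04  0.01 -0.05 -0.04  0.07  0.01]
the job is handed in; nothing more can be done
None
```

I closed the clamp, unscrewed the lid and lifted it off, then handed the job in at about 21 s of the 48 s allowed. No verdict was reported.

**What I did**
- I slid the jaw home by its knob. It stopped where I had worked out the end stop to be and held against a 26 N push. The pictures show the stop collars touching the jaw, which squared the jar.
- I turned the lid about 78.5° by the tool's rotation and lifted it straight up 21.7 mm.

**Last checks**
- **Height:** the lid top is at z = 0.143 m, so the lower edge is about 10 mm above the rim.
- **Turn:** the label stands at about 80° from tight.
- **Level and centring:** the tool tilt is under 0.01 rad. The tool axis is within about 1 mm of where I measured the lid's axis on the braced jar; I did not re-measure the jar's mouth after the lift.
- **Grip:** the fingers are still closed on the lid at the same opening. Their force on the lid can't be read directly.
- **Stillness and clamp:** joint speeds were near zero. The last pictures show the jar standing in the closed clamp.
- **Bystanders:** I saw no sign of anything else moved, but I did not measure the positions of the scoop, cup or round jar.

**What went wrong or disagreed**
- **First grip missed:** the fingers shut just above the lid and moved nothing.
- **Fingertip position:** the wrist depth put the shut fingertips about 22 mm behind the stated TCP (about 35 mm when open), which disagrees with the description. I went about 25 mm lower for the second grip, which held.
- **Knob grip:** because of the same offset, the knob was held only near its top.

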